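Prop up a terminal tray with a ratchet lift

TASK

Raise the free end of the hinged terminal tray with the ratchet lift: pull its T-grip up click by click until the tray stands on the pawl high enough for the taller of the two wooden packing blocks. Slide that block, upright on the bench and square across the tray, in from the robot's side about 10 cm from the lift and push it home against the blue spine bar. Then raise the pawl's ball lever and hold it until the lift has sunk fully down and the tray rests on the block, let the lever drop back, and leave the shorter block, screwdriver, hexagon key and can where they are.

Things in the scene. Friction and masses are not known exactly. Their poses are not given: they have to be found in the camera images.
- fixture: Blue tilt fixture, fixed. Origin: on the bench under the lift rail's axis; x away from the robot, y along the tray to its hinge, z up. Guide column at the origin (x -30 to 43, y -18 to 18), 152 high; a foot 12 high under it (x -60 to 90, y -40 to 30). Spine bar, 12 high, along y at x 50 to 90. Bare bench under the tray up to it for y 60 to 210.
- rail_grip (a point): Middle of the black T-grip on top of the toothed lift rail: a bar 16 thick, 64 long along the fixture's x, 208 above the bench with the rail down; below it a neck 12 thick, 22 long. A foot roller on the rail lifts the tray's end. Raising rail and tray takes 10 to 20 N. Let go, the rail sinks back to the notch below.
- rail (a joint): Height of the lift rail (m): 0 fully down, 0.085 top. The pawl clicks under a tooth every 10 mm (0.010, 0.020, ...) and holds it there, within 1 mm. The roller meets the tray at 0.010. After that the tray's underside goes up, at fixture y, by (370 - y)/320 of the rail's further rise.
- pawl (a joint): Angle of the sprung pawl and its lever (rad): 0 in a notch, up to 0.22 as teeth pass it, 0.55 fully lifted. Above 0.27 it is clear of the teeth and the rail can sink. Let go, it springs back to 0. With it held up a damper lets the rail sink at about 0.1 m/s, and at 0.04 m/s once the tray rests on the block, 2 to 3 s in all.
- pawl_ball (a point): Centre of the black ball, 24 in diameter, on the end of the pawl's hand lever. The lever (8 thick) is level at 0 rad, 85 above the bench, and runs from its pivot 130 long towards the robot (fixture -x); the pivot shaft lies along fixture y. Lifting the ball takes 2 to 6 N; at 0.35 rad it is 45 higher and 8 farther from the robot.
- tray: Aluminium terminal tray, 140 wide (x), 335 long (y), sides 30 high, with a manifold bar and terminals. Hinged: origin on the hinge axis, at fixture (0, 370, 55); x as the fixture's, y along the tray from free end to hinge, z up out of it. Underside at z -5, so 50 above the bench when level. It tilts as the free end rises; about 1.1 kg.
- tray_corner (a point): Underside corner of the tray at its free end on the robot's side: fixture (-70, 35, 50) with the tray level. The robot-side edge runs from here along fixture y to the hinge.
- pack_tall: The taller of two plain wooden packing blocks: 160 long (x), 40 wide (y), 75 high (z), standing loose on the bench, 0.25 to 0.4 kg. Origin: centre of its underside. Under the tray it lies along the fixture's x, its inner end against the spine bar, so that its outer end sticks out 40 beyond the tray's robot-side edge.
- pack_short: The shorter packing block, same but 55 high. Not wanted. Origin: centre of its underside. The two may have swapped places.
- driver: Screwdriver about 200 long lying on the bench. Leave alone.
- grease: Can, 64 in diameter, 85 high, standing on the bench. Leave alone.
- hexkey: Bent hexagon key, 8 thick, legs 146 and 50, lying on the bench. Leave alone.

How it is judged:
On the way, in this order (a step that is already met when the one before it is completed fails the run):
1. the lift rail stands raised by four notches or more with the pawl engaged under a tooth (value of joint rail above 0.036 m and value of joint pawl below 0.08 rad), for 0.3 s.
2. the taller block stands upright and square under the tray, home against the spine bar, while the rail is still up (value of joint rail above 0.036 m and x of pack_tall in the frame of fixture between -0.036 and -0.02 m and y of pack_tall in the frame of fixture between 0.075 and 0.175 m and angle between the x axis of pack_tall and the x axis of fixture, either way round below 0.15 rad and angle between pack_tall's own z axis and vertical below 0.06 rad and height (world z) of pack_tall below 0.004 m), for 0.2 s.
At the end, for the whole second after the job is handed in: The taller block stands upright on the bench, square (0.15 rad), its inner end within 5 mm of the spine bar, its middle 75 to 175 mm from the rail along the tray; the tilted tray rests on it, still; the rail is within 6 mm of fully down and the pawl has dropped back (under 0.08 rad) (value of joint rail below 0.006 m and value of joint pawl below 0.08 rad and contact force between tray and pack_tall above 2 N and angle between tray's own z axis and vertical above 0.07 rad and angular speed of tray below 0.03 rad/s and x of pack_tall in the frame of fixture between -0.036 and -0.02 m and y of pack_tall in the frame of fixture between 0.075 and 0.175 m and angle between the x axis of pack_tall and the x axis of fixture, either way round below 0.15 rad and angle between pack_tall's own z axis and vertical below 0.06 rad and height (world z) of pack_tall below 0.004 m); the robot touches nothing.
It fails at once if the shorter block, the screwdriver, the hexagon key or the can is moved by more than 3 cm (distance of any of pack_short, driver, hexkey, grease from where it was at the start of the episode above 0.03 m).
It also fails if it takes over 72 s, if anything falls off the work surface, if the arm or the gripper's body presses on something with over 40 N, if the wrist force passes 120 N, or if a joint passes its speed limit or range.

ROBOT

A 6-joint arm with a two-finger parallel gripper is mounted at the origin on the work surface. World frame = base frame: x ahead of the robot, y to its left, z up, the work surface at z = 0. Lengths are in m, angles in rad, forces in N, time in s.
With the tool pointing down it reaches from about 0.325 to 0.9 m from the base axis. Payload 3.5 kg.
Tool frame: the origin (TCP) lies between the finger pads; the fingertips stand 8 mm ahead of it and the grasp point (between the pads) lies 11 mm behind it; y points along the fingers, x is the direction in which the jaws open and shut, and the axes are right-handed (so a half turn about y gives the same grasp; the last joint's range is limited). The gripper opens to 85 mm and grips with 20 to 120 N. Pads are 22 mm wide; open, the fingers measure 114 mm over their backs; the gripper's body (76 mm by 85 mm) begins 54 mm behind the grasp point. The pads swing forward as they close: fully open they stand 13 mm farther back than shut.
Start: joints at [-1.29, 0.276, -0.026, 1.268, 0, 1.467], TCP at [0.234, -0.58, 0.239] pointing down, gripper open.
Joint ranges: [-3.12, 3.12], [-0.85, 1.88], [-1.08, 1.24], [-1.95, 2.15], [-1.57, 1.53], [-3.14, 3.14]. Speed limits (rad/s): [2.57, 2.57, 3.14, 3.14, 3.14, 3.14].

INTERFACE

Orientations are given as [roll, pitch, yaw] about the fixed x, y, z axes, in that order (R = Rz(yaw) Ry(pitch) Rx(roll)).
In Python, from rig import * gives the robot as it stands.
- The arm moves only by the tool step_arm, never from a script. Its argument "increments" is a list of rows, each a list of 5 numbers: the finger opening in m, from 0 to 0.0854, then the shift along the world's x, y, z in m, then the turn about the world's z in degrees. In form: [[grip, tx, ty, tz, twist], ...]. A call has 1 to 20 rows; each row is the pose to reach, as a shift and turn from the pose commanded when the call began; what a row does not reach only later rows make up. A row lasts 1/12 s, in which the tool goes at most 41.7 mm and 7.16 degrees, less where a joint would pass 70% of its speed; a pose out of reach is approached as far as the arm can. A call with a gripper value outside its range is refused whole. The fingers move at their own pace and stop on an object; "grip_force" is the grip in N (left out, the last holds). Time passes only in rows, so rows that repeat a pose let the fingers close. It gives the time, the measured TCP pose, the force and the opening at its end, in the units of the state.
- read_state(): the state, without advancing time (a new reading comes with each control period).
- read_camera(name): name is "scene" or "top" or "wrist"; returns (picture, depth): 384x512x3 uint8, red, green, blue; 384x512 float32, m along the optical axis (not along the pixel's ray), 0 where there is no reading.
- camera_params(name): a dict with "fx", "fy", "cx", "cy" (pixels), "eye" and "orientation" of the camera in the world. Camera axes: x right, y down, z forward; pixel columns grow to the right and rows downward; lengths in m; the calibration is good to about 2 mm. A picture is of the moment at which its call begins: read the wrist's pose just before it. camera_params takes no time and is no camera call; for the wrist camera it gives the pose at the moment of the call.
- sign_off(): hands the job in, once; it reports no verdict.
The state is a dict: "clock": time; "q": joint angles; "qvel": joint speeds; "tau": joint torques, N m; "eef_pos": TCP position; "eef_rot": TCP orientation; "contact_force": force on the tool from outside, world axes, zero at the start; "wrist_torque": the same for the moment, N m; "grip_width": opening from 0.0 (shut) to 1.0 (fully open).
Only numpy, scipy, OpenCV 4.12 (cv2) and the standard library are available. Lean on these libraries where they do the work, as an engineer would, in place of code of your own. Each camera call takes 0.05 s, during which the arm holds its last target. There are 200 camera calls.

## Working session

There is one attempt and no reset: what is moved stays moved. The work goes in short steps, Python scripts to look and compute and a tool call to move; the robot and the scene stay as the last step left them, time stands still between calls to the robot, and variables do not carry over. Pictures are saved under pics/ and viewed, about 8 in all and at most 12, crops included, and the job is handed in when it is done.

Besides the shell and the picture viewer there is one more tool, called after ">>>" as name([rows], argument=value, ...), one row to a line, values as JSON. step_arm: Moves the arm, as the interface text tells. Its arguments: {"type":"object","properties":{"increments":{"type":"array","items":{"type":"array","items":{"type":"number"}}},"grip_force":{"type":"number"}},"required":["increments"]}

```bash
mkdir -p pics
cat > h.py <<'E'
from rig import *
import numpy as np, cv2
from scipy.spatial.transform import Rotation as Ro
def snap(name,fn):
    p=camera_params(name); im,d=read_camera(name)
    cv2.imwrite(f'pics/{fn}.png',im[:,:,::-1]); np.savez(f'pics/{fn}.npz',im=im,d=d,**{k:np.array(v) for k,v in p.items()})
    return p,im,d
def rot(o):
    o=np.array(o,float)
    return o if o.shape==(3,3) else (Ro.from_euler('xyz',o).as_matrix() if o.size==3 else Ro.from_quat(o).as_matrix())
def pts(p,d):
    v,u=np.mgrid[:d.shape[0],:d.shape[1]]
    c=np.stack([(u-p['cx'])/p['fx']*d,(v-p['cy'])/p['fy']*d,d],-1)
    return c@rot(p['orientation']).T+np.array(p['eye'])
E
python3 - <<'E'
from h import *
for n in('scene','top'):
    p,im,d=snap(n,n+'0'); print(n,p,(d>0).mean())
print(read_state())
a=cv2.imread('pics/scene0.png');b=cv2.imread('pics/top0.png')
E
```

```text
scene {'fx': 469.0484793092334, 'fy': 469.0484793092334, 'cx': 260.92960403937326, 'cy': 192.2917995374712, 'eye': array([ 0.92252387, -0.79419548,  0.92340861]), 'orientation': array([-2.35255668,  0.01744446,  0.45659692])} 0.9949798583984375
top {'fx': 372.1546002535173, 'fy': 372.1546002535173, 'cx': 248.28597296978316, 'cy': 195.54175484433216, 'eye': array([ 0.36239543, -0.04854053,  1.17152334]), 'orientation': array([-2.96703687, -0.03691388, -1.5509625 ])} 0.996002197265625
{'clock': 0.1, 'q': array([-1.29041714e+00,  2.77093843e-01, -2.77213450e-02,  1.26797815e+00,
        4.20527546e-05,  1.46737793e+00]), 'qvel': array([ 2.83358039e-03, -1.97460173e-03,  3.87405298e-03, -2.41388016e-03,
        8.90073045e-04,  2.14204538e-05]), 'tau': array([ 5.96307746e-04, -4.46709573e+01,  2.96128571e+01,  8.47170217e-03,
       -4.02783121e-05, -2.86562219e-06]), 'eef_pos': array([ 0.23383332, -0.57888961,  0.23825911]), 'eef_rot': array([-1.57054834,  0.001982  , -1.18699854]), 'contact_force': array([-0.02478292,  0.14690855,  0.19676267]), 'wrist_torque': array([0.07064204, 0.01171622, 0.01870285]), 'grip_width': 0.9983915343200445}
```

View pics/scene0.png

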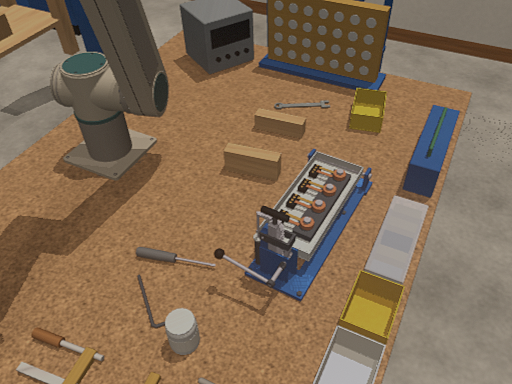

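View pics/top0.png

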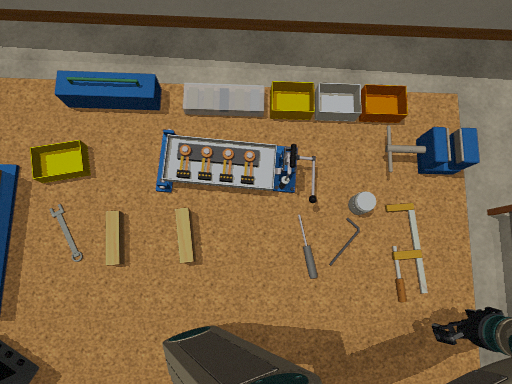

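The scene view shows the T-grip at about (275,213), the ball at (219,253), and the blocks at (252,160) and (280,123). In the top view the ball is at (313,199), the grip at about (290,155), and the blocks at (184,235) and (113,238).

Run:
```python
from h import *
T=dict(np.load('pics/top0.npz')); S=dict(np.load('pics/scene0.npz'))
P=pts(T,T['d']); Q=pts(S,S['d'])
print('bench z', np.median(P[270:300,200:300,2]), np.median(Q[250:300,60:100,2]))
def box(nm,X,r0,r1,c0,c1,zlo,zhi):
    s=X[r0:r1,c0:c1].reshape(-1,3); m=(s[:,2]>zlo)&(s[:,2]<zhi); s=s[m]
    r=cv2.minAreaRect((s[:,:2]*1000).astype(np.float32)); print(nm,'n',len(s),'zmed',np.median(s[:,2]).round(4),'zmax',s[:,2].max().round(4),'rect',np.round(r[0],1),np.round(r[1],1),round(r[2],2),'mean',s.mean(0).round(4))
    return s
for nm,X,w in(('A top',P,(200,270,165,205)),('B top',P,(200,275,95,135)),('A scn',Q,(140,185,215,290)),('B scn',Q,(105,140,245,312))):
    box(nm,X,*w,.045,.09)
# grip
box('grip top',P,130,190,270,310,.195,.23); box('grip scn',Q,195,235,250,300,.195,.23)
box('ball top',P,188,212,300,325,.06,.12); box('ball scn',Q,240,268,205,232,.06,.12)
# blue fixture mask
for nm,D,X,w in(('spine top',T,P,(120,200,150,310)),('spine scn',S,Q,(140,300,240,380))):
    hsv=cv2.cvtColor(D['im'],cv2.COLOR_RGB2HSV); m=(hsv[...,0]>100)&(hsv[...,0]<125)&(hsv[...,1]>120)&(X[...,2]>.006)&(X[...,2]<.018)
    k=np.zeros_like(m);k[w[0]:w[1],w[2]:w[3]]=1;m&=k; s=X[m]
    r=cv2.minAreaRect((s[:,:2]*1000).astype(np.float32)); print(nm,len(s),r)
    m=k&(X[...,2]>.055)&(X[...,2]<.1); s=X[m]; r=cv2.minAreaRect((s[:,:2]*1000).astype(np.float32)); print(nm,'tray',len(s),r)
box('can',P,185,220,345,385,.075,.095)
for nm,w in(('driver',(210,280,292,320)),('hex',(215,268,325,362))):
    box(nm,P,*w,.004,.04)
```

```text
bench z 0.00018278910590874275 0.0007801942112051208
A top n 802 zmed 0.0747 zmax 0.0806 rect [436.6 100.9] [160.2  40.7] 8.59 mean [0.4352 0.0994 0.0738]
B top n 760 zmed 0.0547 zmax 0.061 rect [425.7 313.3] [159.8  40.4] 4.8 mean [0.4242 0.3122 0.0545]
A scn n 967 zmed 0.0732 zmax 0.0811 rect [437.1  99.8] [160.9  47.3] 7.17 mean [0.4416 0.0924 0.068 ]
B scn n 511 zmed 0.0547 zmax 0.0614 rect [426.3 311.7] [160.5  46.2] 5.08 mean [0.4281 0.3088 0.054 ]
grip top n 140 zmed 0.2149 zmax 0.2207 rect [ 645.3 -198.3] [16.  63.8] 85.21 mean [ 0.6443 -0.1978  0.2145]
grip scn n 243 zmed 0.2144 zmax 0.2204 rect [ 646.9 -200.3] [16.3 63.4] 88.71 mean [ 0.6483 -0.2024  0.2129]
ball top n 72 zmed 0.1122 zmax 0.12 rect [ 557.8 -271.5] [20.4 43.5] 88.02 mean [ 0.5529 -0.2715  0.1115]
ball scn n 123 zmed 0.1109 zmax 0.1199 rect [ 558.5 -271.9] [42.1 20.2] 10.16 mean [ 0.5555 -0.276   0.1106]
spine top 544 ((655.0557861328125, -18.106414794921875), (437.8930969238281, 185.9910430908203), 86.0339584350586)
spine top tray 3754 ((656.504150390625, -39.24571228027344), (452.23004150390625, 187.90650939941406), 86.2083969116211)
spine scn 1557 ((676.4337158203125, -20.468536376953125), (441.9168395996094, 148.47830200195312), 85.56095886230469)
spine scn tray 5656 ((652.7987060546875, -45.25811767578125), (364.46624755859375, 490.0069274902344), 21.663057327270508)
can n 315 zmed 0.085 zmax 0.09 rect [ 548.5 -437.3] [58.9 57.9] 49.69 mean [ 0.5479 -0.4365  0.0845]
driver n 405 zmed 0.0206 zmax 0.0318 rect [ 421.4 -270.9] [211.7  84.4] 1.7 mean [ 0.389  -0.2742  0.0183]
hex n 220 zmed 0.0065 zmax 0.0125 rect [ 432.9 -388.4] [115.6 165. ] 88.19 mean [ 0.4352 -0.3972  0.0068]
```

Run:
```python
import cv2
a=cv2.imread('pics/scene0.png')[140:310,200:380];b=cv2.imread('pics/top0.png')[125:215,150:330]
a=cv2.resize(a,None,fx=3,fy=3);b=cv2.resize(b,None,fx=3,fy=3) 
a=a[:510,:400];cv2.imwrite('pics/c1.png',cv2.copyMakeBorder(a,0,0,0,0,0));
```

```text
(no output)
```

View pics/c1.png

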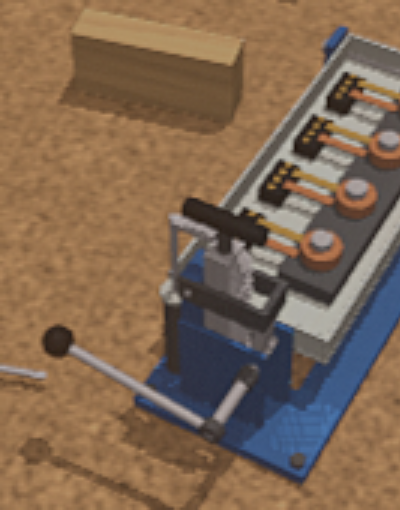

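The crop shows the T-grip clear of its surroundings, with a grey bracket on the robot's side of the column and the ball lever at lower left. Block A measures 75 high, so it is the tall one, and B measures 55. The fixture yaw is about -4.4°. I'll move above the grip first, turning the jaws along fixture y.

>>> step_arm([
  [0.085,0.03,0.03,0.05,7],
  [0.085,0.06,0.055,0.08,14],
  [0.085,0.085,0.08,0.1,21],
  [0.085,0.11,0.1,0.1,28],
  [0.085,0.13,0.12,0.1,35],
  [0.085,0.155,0.14,0.1,42],
  [0.085,0.175,0.16,0.1,49],
  [0.085,0.2,0.18,0.1,56],
  [0.085,0.22,0.2,0.1,63],
  [0.085,0.24,0.22,0.1,70],
  [0.085,0.26,0.24,0.1,77],
  [0.085,0.28,0.26,0.1,84],
  [0.085,0.3,0.28,0.1,91],
  [0.085,0.32,0.3,0.1,98],
  [0.085,0.34,0.32,0.1,105],
  [0.085,0.36,0.335,0.1,112],
  [0.085,0.375,0.35,0.1,119],
  [0.085,0.39,0.365,0.1,126],
  [0.085,0.4,0.375,0.1,133],
  [0.085,0.41,0.38,0.1,140],
], grip_force=70)

```text
clock: 1.77
eef_pos: [0.6445, -0.1977, 0.3385]
eef_rot: [-1.569, -0.001, 1.264]
contact_force: [0.4, 0.2, 0.4]
grip_width: 0.998
```

Run:
```python
from h import *
print(read_state())
T=dict(np.load('pics/top0.npz')); S=dict(np.load('pics/scene0.npz'))
O=np.array([.6462,-.1993])
for nm,D,w in(('top',T,(120,215,150,330)),('scn',S,(140,300,200,380))):
    X=pts(D,D['d']); im=D['im'].astype(int)
    hsv=cv2.cvtColor(D['im'],cv2.COLOR_RGB2HSV); k=np.zeros(im.shape[:2],bool);k[w[0]:w[1],w[2]:w[3]]=1
    m=k&(hsv[...,0]>100)&(hsv[...,0]<125)&(hsv[...,1]>120)&(X[...,2]>.006)&(X[...,2]<.018)
    s=X[m]; e=[]
    for y in np.arange(-.15,.14,.01):
        q=s[abs(s[:,1]-y)<.005]
        if len(q)>2:e.append((y,q[:,0].max()))
    e=np.array(e); f=np.polyfit(e[:,0],e[:,1],1); res=e[:,1]-np.polyval(f,e[:,0]); g=abs(res)<.004; f=np.polyfit(e[g,0],e[g,1],1)
    yaw=-np.arctan(f[0]); print(nm,'outer spine edge yaw deg',np.degrees(yaw),'n',g.sum(),'dist x from O', (np.polyval(f,O[1])-O[0])*np.cos(yaw))
    a=np.radians(-4.4);R=np.array([[np.cos(a),np.sin(a)],[-np.sin(a),np.cos(a)]])
    F=np.concatenate([(X[...,:2]-O)@R.T,X[...,2:]],-1)
    b=k&(F[...,0]>-.13)&(F[...,0]<-.055)&(F[...,1]<-.03)&(F[...,1]>-.13)&(F[...,2]>.05)&(im.max(-1)<60)
    print('ball F',F[b].mean(0),F[b].min(0),F[b].max(0),X[b].mean(0),b.sum())
    c=k&(abs(F[...,1])<.1)&(F[...,0]<.06)&(F[...,0]>-.07)&(F[...,2]>.14)
    for z in np.arange(.14,.24,.01):
        q=F[c&(abs(F[...,2]-z)<.005)]
        if len(q):print(round(z,2),len(q),q[:,:2].min(0).round(3),q[:,:2].max(0).round(3))
```

```text
{'clock': 1.7667, 'q': array([-3.93657133e-01,  3.38392551e-01,  2.62276078e-01,  1.49633584e+00,
        4.02508889e-04, -8.70448792e-02]), 'qvel': array([ 0.13624488,  0.18437875,  0.25528841,  0.06198779, -0.0097595 ,
       -1.30700209]), 'tau': array([-2.21814180e-02, -4.95668828e+01,  2.99978703e+01, -6.71449746e-02,
        6.08771620e-02,  9.06342734e-01]), 'eef_pos': array([ 0.64449757, -0.19771785,  0.33850852]), 'eef_rot': array([-1.56918160e+00, -5.44947551e-04,  1.26418330e+00]), 'contact_force': array([0.39532966, 0.1919232 , 0.44654714]), 'wrist_torque': array([-0.01017762, -0.02276646,  0.05910519]), 'grip_width': 0.9984826506289156}Traceback (most recent call last):
  File "<stdin>", line 13, in <module>
IndexError: too many indices for array: array is 1-dimensional, but 2 were indexed
```

Run:
```python
from h import *
T=dict(np.load('pics/top0.npz')); S=dict(np.load('pics/scene0.npz'))
O=np.array([.6462,-.1993])
for nm,D,w in(('top',T,(120,215,150,330)),('scn',S,(140,300,200,380))):
    X=pts(D,D['d']); im=D['im'].astype(int)
    hsv=cv2.cvtColor(D['im'],cv2.COLOR_RGB2HSV); k=np.zeros(im.shape[:2],bool);k[w[0]:w[1],w[2]:w[3]]=1
    m=k&(hsv[...,0]>100)&(hsv[...,0]<125)&(hsv[...,1]>120)&(X[...,2]>.006)&(X[...,2]<.018)
    s=X[m]; e=[]
    for y in np.arange(-.15,.14,.01):
        q=s[abs(s[:,1]-y)<.005]
        if len(q)>2:e.append((y,q[:,0].max()))
    if len(e)>5:
        e=np.array(e); f=np.polyfit(e[:,0],e[:,1],1); res=e[:,1]-np.polyval(f,e[:,0]); g=abs(res)<.004; f=np.polyfit(e[g,0],e[g,1],1)
        yaw=-np.arctan(f[0]); print(nm,'outer spine edge yaw deg',np.degrees(yaw),'n',g.sum(),'dist x from O', (np.polyval(f,O[1])-O[0])*np.cos(yaw))
    a=np.radians(-4.4);R=np.array([[np.cos(a),np.sin(a)],[-np.sin(a),np.cos(a)]])
    F=np.concatenate([(X[...,:2]-O)@R.T,X[...,2:]],-1)
    b=k&(F[...,0]>-.13)&(F[...,0]<-.055)&(F[...,1]<-.03)&(F[...,1]>-.13)&(F[...,2]>.05)&(im.max(-1)<60)
    print('ball F',F[b].mean(0),F[b].min(0),F[b].max(0),X[b].mean(0),b.sum())
    c=k&(abs(F[...,1])<.1)&(F[...,0]<.06)&(F[...,0]>-.07)&(F[...,2]>.14)
    for z in np.arange(.14,.24,.01):
        q=F[c&(abs(F[...,2]-z)<.005)]
        if len(q):print(round(z,2),len(q),q[:,:2].min(0).round(3),q[:,:2].max(0).round(3))
```

```text
ball F [-0.09536773 -0.07797242  0.11420525] [-0.1043783  -0.08962623  0.10477071] [-0.0840477  -0.06901734  0.12007692] [ 0.54513138 -0.26972609  0.11420525] 46
0.14 14 [-0.046 -0.009] [0.039 0.02 ]
0.15 113 [-0.046 -0.017] [0.042 0.019]
0.16 9 [-0.048  0.004] [0.017 0.013]
0.17 7 [-0.047  0.003] [0.018 0.013]
0.18 30 [-0.046  0.002] [0.013 0.013]
0.19 30 [-0.047 -0.   ] [-0.011  0.01 ]
0.21 71 [-0.033 -0.007] [0.031 0.009]
0.22 69 [-0.032 -0.005] [0.03  0.006]
scn outer spine edge yaw deg -3.808262602589535 n 30 dist x from O 0.08977713110564851
ball F [-0.08949888 -0.0838375   0.11388589] [-0.09814839 -0.09228979  0.10448422] [-0.08186031 -0.07138943  0.12015632] [ 0.55053297 -0.27602414  0.11388589] 67
0.14 74 [-0.047 -0.02 ] [0.043 0.02 ]
0.15 282 [-0.047 -0.021] [0.043 0.02 ]
0.16 58 [-0.046 -0.013] [0.018 0.01 ]
0.17 71 [-0.046 -0.013] [0.018 0.012]
0.18 111 [-0.045 -0.014] [0.014 0.013]
0.19 70 [-0.045 -0.006] [0.006 0.009]
0.2 17 [-0.023 -0.008] [ 0.017 -0.002]
0.21 118 [-0.031 -0.009] [0.033 0.008]
0.22 108 [-0.031 -0.008] [0.032 0.006]
```

>>> step_arm([
  [0.085,0.002,0,-0.02,7],
  [0.085,0.002,0,-0.05,14],
  [0.085,0.002,0,-0.08,14],
  [0.085,0.002,0,-0.105,14],
  [0.085,0.002,0,-0.125,14],
  [0.085,0.002,0,-0.14,14],
  [0.085,0.002,0,-0.14,14],
  [0.0,0.002,0,-0.14,14],
  [0.0,0.002,0,-0.14,14],
  [0.0,0.002,0,-0.14,14],
  [0.0,0.002,0,-0.14,14],
  [0.0,0.002,0,-0.14,14],
  [0.0,0.002,0,-0.14,14],
  [0.0,0.002,0,-0.14,14],
  [0.0,0.002,0,-0.14,14],
  [0.0,0.002,0,-0.14,14],
])

```text
clock: 3.1
eef_pos: [0.6468, -0.198, 0.2002]
eef_rot: [-1.573, -0.003, 1.502]
contact_force: [0.9, 5.0, 2.2]
grip_width: 0.157
```

>>> step_arm([
  [0.0,0,0,0.004,0],
  [0.0,0,0,0.009,0],
  [0.0,0,0,0.014,0],
  [0.0,0,0,0.019,0],
  [0.0,0,0,0.024,0],
  [0.0,0,0,0.029,0],
  [0.0,0,0,0.034,0],
  [0.0,0,0,0.039,0],
  [0.0,0,0,0.044,0],
  [0.0,0,0,0.049,0],
  [0.0,0,0,0.054,0],
  [0.0,0,0,0.059,0],
  [0.0,0,0,0.064,0],
  [0.0,0,0,0.069,0],
  [0.0,0,0,0.073,0],
  [0.0,0,0,0.075,0],
  [0.0,0,0,0.075,0],
  [0.0,0,0,0.075,0],
])

```text
clock: 4.6
eef_pos: [0.6467, -0.1979, 0.2686]
eef_rot: [-1.568, -0.005, 1.502]
contact_force: [8.6, 2.0, -17.1]
grip_width: 0.159
```

Run:
```python
from h import *
p,im,d=snap('scene','scene1'); X=pts(p,d)
s=X[150:240,200:330].reshape(-1,3); print(read_state()['contact_force'])
cv2.imwrite('pics/c2.png',cv2.resize(im[100:310,180:400,::-1],None,fx=2.5,fy=2.5))
```

```text
[  8.11009227   2.18021453 -16.21006768]
```

View pics/c2.png

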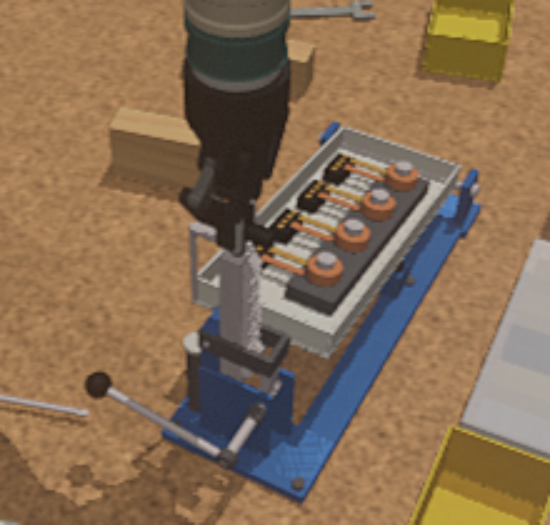

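The crop shows the rail up and the tray tilted. The measured rise is 68 mm, so the pawl should settle on the 60 mm notch. That puts the underside at about 89 mm at y=120, enough for the 75 mm block. Now I'll lower the rail onto the pawl, release the grip and withdraw.

>>> step_arm([
  [0.0,0,0,-0.004,0],
  [0.0,0,0,-0.007,0],
  [0.0,0,0,-0.009,0],
  [0.0,0,0,-0.009,0],
  [0.04,0,0,-0.009,0],
  [0.085,0,0,-0.009,0],
  [0.085,0,0,-0.009,0],
  [0.085,0,0,-0.009,0],
  [0.085,0,0.0,0.02,0],
  [0.085,0,0,0.055,0],
  [0.085,-0.03,0.03,0.065,0],
  [0.085,-0.06,0.06,0.065,0],
  [0.085,-0.09,0.09,0.065,0],
  [0.085,-0.12,0.12,0.065,0],
  [0.085,-0.15,0.15,0.065,0],
  [0.085,-0.18,0.18,0.065,0],
  [0.085,-0.21,0.21,0.065,0],
  [0.085,-0.24,0.24,0.065,0],
  [0.085,-0.25,0.26,0.065,3],
  [0.085,-0.25,0.28,0.065,6],
])

```text
clock: 6.32
eef_pos: [0.3926, 0.0816, 0.3405]
eef_rot: [-1.572, 0.0, 1.609]
contact_force: [0.7, -0.7, -0.5]
grip_width: 0.994
```

Run:
```python
from h import *
print(read_state()['eef_pos'],read_state()['contact_force'])
p,im,d=snap('scene','scene2'); X=pts(p,d); im=im.astype(int)
O=np.array([.6462,-.1993]);a=np.radians(-4.0);R=np.array([[np.cos(a),np.sin(a)],[-np.sin(a),np.cos(a)]])
F=np.concatenate([(X[...,:2]-O)@R.T,X[...,2:]],-1)
b=(abs(F[...,0])<.04)&(abs(F[...,1])<.02)&(F[...,2]>.2)
print('rail top',F[b][:,2].max(),np.median(F[b&(im.max(-1)<60)][:,2]),F[b&(im.max(-1)<60)].mean(0))
b=(F[...,0]>-.13)&(F[...,0]<-.055)&(F[...,1]<-.03)&(F[...,1]>-.13)&(F[...,2]>.05)&(F[...,2]<.2)&(im.max(-1)<60)
print('ball',F[b].mean(0),F[b].max(0),X[b].mean(0))
s=X[(abs(X[...,0]-.437)<.12)&(abs(X[...,1]-.1)<.06)&(abs(X[...,2]-.0735)<.004)]
print('block',len(s),cv2.minAreaRect((s[:,:2]*1000).astype(np.float32)))
```

```text
[0.39262127 0.08159836 0.34053522] [ 0.73714852 -0.71373304 -0.52576272]
rail top 0.2779694530879555 0.27259563883644367 [ 0.00385858 -0.0027769   0.2701079 ]
ball [-0.09245043 -0.08315732  0.09278275] [-0.0849952  -0.07235695  0.09943077] [ 0.54817401 -0.27580574  0.09278275]
block 536 ((436.5578308105469, 99.68357849121094), (161.70016479492188, 46.64921569824219), 6.820137977600098)
```

>>> step_arm([
  [0.085,-0.01,0.005,-0.04,6],
  [0.085,-0.02,0.01,-0.08,6],
  [0.085,-0.024,0.01,-0.12,6],
  [0.085,-0.024,0.01,-0.16,6],
  [0.085,-0.024,0.01,-0.19,6],
  [0.085,-0.024,0.01,-0.2,6],
  [0.085,-0.024,0.01,-0.2,6],
  [0.085,-0.024,0.01,-0.2,6],
])

```text
clock: 7.03
eef_pos: [0.373, 0.0903, 0.1404]
eef_rot: [-1.572, 0.0, 1.71]
contact_force: [0.3, 0.8, 1.0]
grip_width: 0.994
```

Run:
```python
from h import *
s=read_state();print(s['eef_pos'],s['eef_rot'],s['q'])
```

```text
[0.3729948  0.09031468 0.14041701] [-1.57201075e+00  2.75168396e-04  1.70977612e+00] [ 6.88339495e-02 -7.98917596e-02 -6.45157321e-01  1.00430004e+00
 -1.89374673e-04 -7.01461278e-02]
```

>>> step_arm([
  [0.085,-0.004,0.001,-0.03,0],
  [0.085,-0.004,0.001,-0.065,0],
  [0.085,-0.004,0.001,-0.09,0],
  [0.085,-0.004,0.001,-0.106,0],
  [0.085,-0.004,0.001,-0.106,0],
  [0.0,-0.004,0.001,-0.106,0],
  [0.0,-0.004,0.001,-0.106,0],
  [0.0,-0.004,0.001,-0.106,0],
  [0.0,-0.004,0.001,-0.106,0],
  [0.0,-0.004,0.001,-0.106,0],
  [0.0,-0.004,0.001,-0.106,0],
  [0.0,-0.004,0.001,-0.106,0],
])

```text
clock: 8.03
eef_pos: [0.3704, 0.0917, 0.0353]
eef_rot: [-1.575, 0.0, 1.71]
contact_force: [-0.7, 0.3, 6.8]
grip_width: 0.46
```

>>> step_arm([
  [0.0,0.002,-0.008,0.001,-0.5],
  [0.0,0.005,-0.022,0.001,-1.5],
  [0.0,0.008,-0.037,0.001,-3],
  [0.0,0.011,-0.052,0.001,-4],
  [0.0,0.014,-0.067,0.001,-5],
  [0.0,0.017,-0.082,0.001,-6],
  [0.0,0.02,-0.097,0.001,-7],
  [0.0,0.023,-0.112,0.001,-8],
  [0.0,0.026,-0.127,0.001,-9],
  [0.0,0.029,-0.142,0.001,-10],
  [0.0,0.032,-0.157,0.001,-11],
  [0.0,0.034,-0.168,0.001,-12],
  [0.0,0.035,-0.174,0.001,-12],
  [0.0,0.035,-0.174,0.001,-12],
  [0.0,0.035,-0.174,0.001,-12],
])

```text
clock: 9.28
eef_pos: [0.4045, -0.0841, 0.0354]
eef_rot: [-1.574, 0.002, 1.5]
contact_force: [-0.6, -1.6, 5.7]
grip_width: 0.464
```

```bash
cat > blk.py <<'E'
from h import *
import sys
s=read_state();print(s['clock'],s['eef_pos'],s['eef_rot'],s['contact_force'])
O=np.array([.6462,-.1993]);a=np.radians(-4.0);R=np.array([[np.cos(a),np.sin(a)],[-np.sin(a),np.cos(a)]])
def look(n,fn):
    p,im,d=snap(n,fn); X=pts(p,d); im=im.astype(int)
    F=np.concatenate([(X[...,:2]-O)@R.T,X[...,2:]],-1)
    wood=(im[...,0]>im[...,2]+30)&(F[...,0]<-.06)&(F[...,0]>-.32)&(F[...,1]>.03)&(F[...,1]<.18)&(F[...,2]>.068)&(F[...,2]<.08)
    q=F[wood]
    if len(q)>10: print(n,len(q),'zmed',np.median(q[:,2]),cv2.minAreaRect((q[:,:2]*1000).astype(np.float32)),'x',q[:,0].min(),q[:,0].max(),'y',q[:,1].min(),q[:,1].max())
    return im
for n in('scene','top'): im=look(n,n+sys.argv[1])
E
python3 blk.py 3; python3 -c "
import cv2
a=cv2.imread('pics/top3.png')[110:300,110:340];b=cv2.imread('pics/scene3.png')[100:310,150:400]
import numpy as np
a=cv2.resize(a,(400,330));b=cv2.resize(b,(393,330));cv2.imwrite('pics/c3.png',np.hstack([a,b]))"
```

```text
9.2833 [ 0.40449017 -0.0840503   0.03536069] [-1.5735255   0.00224384  1.49970119] [-0.61329958 -1.55050062  5.73928776]
scene 730 zmed 0.07519556333147315 ((-180.69740295410156, 93.63752746582031), (93.06744384765625, 157.65406799316406), 89.62158203125) x -0.2598300452773212 -0.10190195761988938 y 0.04762543422424736 0.14056407819097985
top 273 zmed 0.07474429824815854 ((-138.14898681640625, 97.16438293457031), (69.73428344726562, 39.060997009277344), 5.106429100036621) x -0.1715438855226007 -0.10231133380322499 y 0.07797855378906908 0.1180272914432044
```

View pics/c3.png

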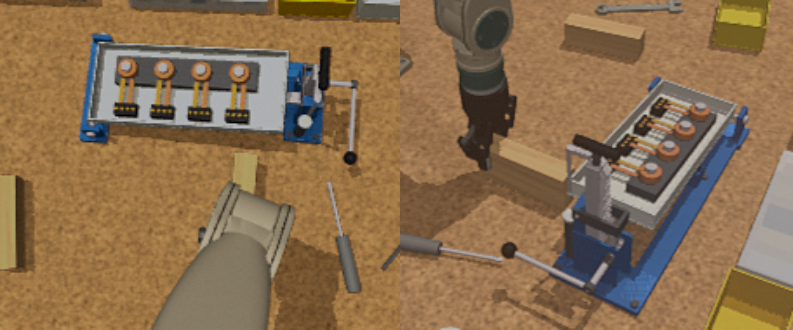

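>>> step_arm([
  [0.0,0.007,0,0,0],
  [0.0,0.017,-0.001,0,-1],
  [0.0,0.027,-0.002,0,-1],
  [0.0,0.037,-0.002,0,-1],
  [0.0,0.047,-0.003,0,-1],
  [0.0,0.057,-0.004,0,-1],
  [0.0,0.067,-0.004,0,-1],
  [0.0,0.077,-0.005,0,-1],
  [0.0,0.087,-0.006,0,-1],
  [0.0,0.097,-0.007,0,-1],
  [0.0,0.107,-0.007,0,-1],
  [0.0,0.117,-0.008,0,-1],
  [0.0,0.125,-0.009,0,-1],
  [0.0,0.125,-0.009,0,-1],
  [0.0,0.125,-0.009,0,-1],
])

```text
clock: 10.63
eef_pos: [0.5287, -0.0919, 0.0353]
eef_rot: [-1.571, 0.001, 1.483]
contact_force: [-0.0, -0.5, 6.2]
grip_width: 0.457
```

```bash
python3 blk.py 4
```

```text
10.6333 [ 0.52865201 -0.09193802  0.03528305] [-1.57147040e+00  1.18574777e-03  1.48339886e+00] [-0.02318516 -0.5253441   6.15172674]
scene 115 zmed 0.07498943826611848 ((-115.10746002197266, 82.17021179199219), (75.48173522949219, 39.301822662353516), 82.29670715332031) x -0.13963994383202374 -0.09582790762058885 y 0.04740400309396814 0.11839645054909123
```

>>> step_arm([
  [0.065,0,0,0,0],
  [0.065,0,0,0,0],
  [0.065,0,0,0,0],
  [0.065,0,0,0,0],
  [0.065,-0.015,0.001,0,0],
  [0.065,-0.03,0.002,0,0],
  [0.065,-0.045,0.003,0,0],
  [0.065,-0.055,0.004,0,0],
  [0.065,-0.055,0.004,0,0],
  [0.02,-0.055,0.004,0,1],
  [0.02,-0.055,0.004,0,1],
  [0.02,-0.055,0.004,0,1],
  [0.02,-0.055,0.004,0,1],
  [0.02,-0.055,0.004,0,1],
])

```text
clock: 11.9
eef_pos: [0.4738, -0.0877, 0.0344]
eef_rot: [-1.571, 0.0, 1.501]
contact_force: [-0.2, -0.5, -0.3]
grip_width: 0.237
```

>>> step_arm([
  [0.02,0.01,-0.001,0,0],
  [0.02,0.02,-0.001,0,0],
  [0.02,0.027,-0.002,0,0],
  [0.02,0.032,-0.002,0,0],
  [0.02,0.037,-0.003,0,0],
  [0.02,0.042,-0.003,0,0],
  [0.02,0.047,-0.003,0,0],
  [0.02,0.05,-0.003,0,0],
  [0.02,0.05,-0.003,0,0],
])

```text
clock: 12.65
eef_pos: [0.524, -0.0906, 0.0344]
eef_rot: [-1.572, -0.0, 1.501]
contact_force: [0.2, -0.4, 0.5]
grip_width: 0.236
```

```bash
python3 blk.py 5;  python3 -c "
import cv2
b=cv2.imread('pics/scene5.png')[120:300,180:380]
cv2.imwrite('pics/c5.png',cv2.resize(b,None,fx=3,fy=3))"
```

```text
12.65 [ 0.52403936 -0.09060256  0.03435599] [-1.57190379e+00 -7.59275070e-06  1.50102450e+00] [ 0.15671022 -0.39310201  0.48643748]
scene 87 zmed 0.07536885683624361 ((-111.46238708496094, 85.15401458740234), (73.24336242675781, 33.312129974365234), 69.47682189941406) x -0.1399003387440238 -0.09613559775713064 y 0.055961171806582735 0.11871140962805432
```

View pics/c5.png

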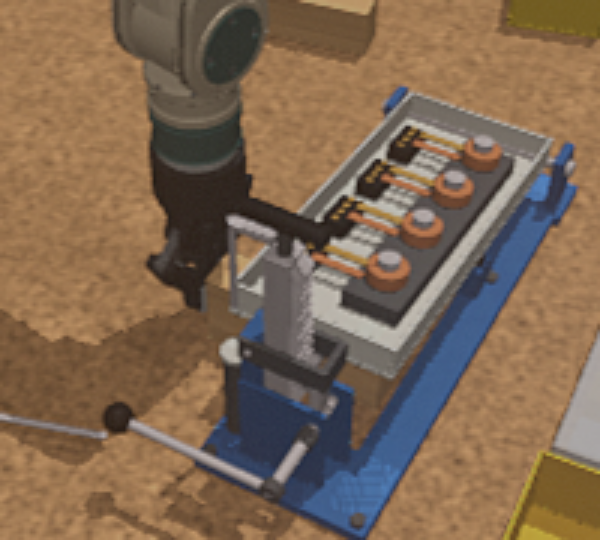

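The crop shows the fingertips at the block's outer end, with the block's inner end visible near the spine under the tray. I'll keep pushing until I feel contact.

>>> step_arm([
  [0.02,0.003,0,0,0],
  [0.02,0.006,0,0,0],
  [0.02,0.009,-0.001,0,0],
  [0.02,0.011,-0.001,0,0],
  [0.02,0.011,-0.001,0,0],
])

```text
clock: 13.17
eef_pos: [0.5314, -0.0912, 0.0335]
eef_rot: [-1.565, -0.0, 1.501]
contact_force: [-5.7, 0.2, 2.5]
grip_width: 0.233
```

>>> step_arm([
  [0.02,0.002,0,0,0],
  [0.02,0.004,0,0,0],
  [0.02,0.006,0,0,0],
  [0.02,0.006,0,0,0],
])

```text
clock: 13.5
eef_pos: [0.5312, -0.0901, 0.0317]
eef_rot: [-1.553, -0.001, 1.5]
contact_force: [-15.1, -0.3, 4.4]
grip_width: 0.235
```

```bash
python3 blk.py 6
```

```text
13.5 [ 0.53120957 -0.09005292  0.03170318] [-1.55318360e+00 -7.94453700e-04  1.50034341e+00] [-15.0988279   -0.31883617   4.42191057]
scene 55 zmed 0.07476988497263026 ((-107.71154022216797, 90.75590515136719), (80.76004791259766, 30.982948303222656), 73.74845886230469) x -0.1338845464179641 -0.0954418034961183 y 0.05586054825962809 0.1338577996150211
```

>>> step_arm([
  [0.02,-0.01,0.001,0,0],
  [0.02,-0.03,0.002,0,0],
  [0.02,-0.06,0.004,0.005,0],
  [0.02,-0.08,0,0.03,0],
  [0.05,-0.08,-0.02,0.065,0],
  [0.05,-0.08,-0.05,0.095,0],
  [0.05,-0.08,-0.085,0.11,0],
  [0.05,-0.08,-0.12,0.13,0],
  [0.05,-0.08,-0.15,0.15,0],
  [0.05,-0.07,-0.17,0.16,0],
  [0.05,-0.05,-0.185,0.16,0],
  [0.05,-0.03,-0.185,0.16,0],
  [0.05,-0.005,-0.185,0.16,0],
  [0.05,0.0,-0.185,0.16,0],
  [0.05,0.01,-0.185,0.16,0],
  [0.05,0.01,-0.185,0.16,0],
])

```text
clock: 14.93
eef_pos: [0.5515, -0.2767, 0.1943]
eef_rot: [-1.572, 0.0, 1.502]
contact_force: [-0.8, -0.1, -0.5]
grip_width: 0.585
```

```bash
python3 blk.py 7
python3 - <<'E'
import cv2,numpy as np
from h import *
p,im,d=snap('wrist','wrist7');X=pts(p,d)
b=(im.max(-1)<60)&(abs(X[...,0]-.548)<.03)&(abs(X[...,1]+.275)<.03)&(X[...,2]>.06)&(X[...,2]<.11);print('ball wrist',b.sum(),X[b].mean(0) if b.any() else 0,X[b].max(0) if b.any() else 0)
b=cv2.imread('pics/scene7.png')[120:300,180:380];a=cv2.imread('pics/top7.png')[120:280,140:340]
cv2.imwrite('pics/c7.png',np.hstack([cv2.resize(b,(400,360)),cv2.resize(a,(400,360))]))
E
```

```text
14.9333 [ 0.55146235 -0.27665886  0.19434843] [-1.57213821e+00  4.18459545e-04  1.50162906e+00] [-0.79330644 -0.11856543 -0.48290824]
scene 49 zmed 0.07539925142889703 ((-103.21990203857422, 97.04711151123047), (14.628948211669922, 45.65072250366211), 3.3190836906433105) x -0.11011627339201745 -0.09467880242515253 y 0.07441274334677371 0.12007551452729325
top 193 zmed 0.07547593782573325 ((-88.85501098632812, 98.12809753417969), (44.278804779052734, 39.94133758544922), 0.6381242275238037) x -0.11116312919084112 -0.06675705630343991 y 0.07805097755910557 0.11808223699726143
ball wrist 503 [ 0.54604054 -0.27199537  0.0937985 ] [ 0.55773834 -0.26119028  0.09841886]
```

View pics/c7.png

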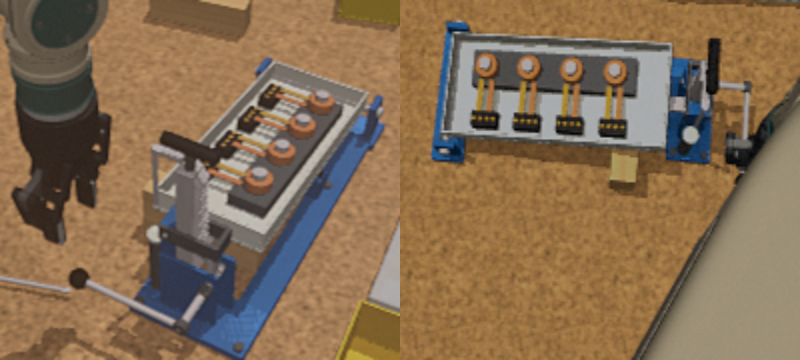

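The crop and the fit show the block home and square. Its outer end is at x = -110 mm, so its inner end is at the spine, and it is centred at y ≈ 98 mm. Next I'll grasp the ball at (0.546, -0.272, 0.086) and raise it.

>>> step_arm([
  [0.05,-0.005,0.004,-0.03,0],
  [0.05,-0.005,0.005,-0.065,0],
  [0.05,-0.005,0.005,-0.095,0],
  [0.05,-0.005,0.005,-0.115,0],
  [0.05,-0.005,0.005,-0.119,0],
  [0.05,-0.005,0.005,-0.119,0],
  [0.0,-0.005,0.005,-0.119,0],
  [0.0,-0.005,0.005,-0.119,0],
  [0.0,-0.005,0.005,-0.119,0],
  [0.0,-0.005,0.005,-0.119,0],
  [0.0,-0.005,0.005,-0.119,0],
], grip_force=40)

```text
clock: 16.0
eef_pos: [0.5464, -0.2716, 0.0776]
eef_rot: [-1.574, 0.0, 1.501]
contact_force: [-0.1, 3.5, 6.3]
grip_width: 0.252
```

>>> step_arm([
  [0.0,0,0,0.006,0],
  [0.0,0.001,0,0.014,0],
  [0.0,0.003,0,0.022,0],
  [0.0,0.004,0,0.03,0],
  [0.0,0.006,0,0.038,0],
  [0.0,0.009,0,0.046,0],
  [0.0,0.011,-0.001,0.053,0],
  [0.0,0.011,-0.001,0.053,0],
  [0.0,0.011,-0.001,0.053,0],
  [0.0,0.011,-0.001,0.053,0],
  [0.0,0.011,-0.001,0.053,0],
  [0.0,0.011,-0.001,0.053,0],
  [0.0,0.011,-0.001,0.053,0],
  [0.0,0.011,-0.001,0.053,0],
  [0.0,0.011,-0.001,0.053,0],
  [0.0,0.011,-0.001,0.053,0],
  [0.0,0.011,-0.001,0.053,0],
  [0.0,0.011,-0.001,0.053,0],
  [0.0,0.011,-0.001,0.053,0],
  [0.0,0.011,-0.001,0.053,0],
])

```text
clock: 17.67
eef_pos: [0.556, -0.2721, 0.1276]
eef_rot: [-1.571, -0.001, 1.501]
contact_force: [4.5, 1.9, -4.4]
grip_width: 0.244
```

>>> step_arm([
  [0.0,0,0,0,0],
  [0.0,0,0,0,0],
  [0.0,0,0,0,0],
  [0.0,0,0,0,0],
  [0.0,0,0,0,0],
  [0.0,0,0,0,0],
  [0.0,0,0,0,0],
  [0.0,0,0,0,0],
  [0.0,0,0,0,0],
  [0.0,0,0,0,0],
  [0.0,0,0,0,0],
  [0.0,0,0,0,0],
  [0.0,0,0,0,0],
  [0.0,0,0,0,0],
  [0.0,0,0,0,0],
  [0.0,0,0,0,0],
  [0.0,0,0,0,0],
  [0.0,0,0,0,0],
  [0.0,0,0,0,0],
  [0.0,0,0,0,0],
])

```text
clock: 19.33
eef_pos: [0.556, -0.2721, 0.1276]
eef_rot: [-1.571, -0.001, 1.501]
contact_force: [3.9, 3.7, -4.4]
grip_width: 0.247
```

```bash
cat > st.py <<'E'
from h import *
import sys
s=read_state();print(s['clock'],s['eef_pos'],s['contact_force'],s['grip_width'])
O=np.array([.6462,-.1993]);a=np.radians(-4.0);R=np.array([[np.cos(a),np.sin(a)],[-np.sin(a),np.cos(a)]])
p,im,d=snap('scene','s'+sys.argv[1]);X=pts(p,d);F=np.concatenate([(X[...,:2]-O)@R.T,X[...,2:]],-1);dk=im.max(-1)<60
g=dk&(abs(F[...,0])<.036)&(abs(F[...,1])<.012)&(F[...,2]>.19);print('grip z max/med',F[g][:,2].max(),np.median(F[g][:,2]))
b=dk&(F[...,0]>-.13)&(F[...,0]<-.055)&(F[...,1]<-.03)&(F[...,1]>-.13)&(F[...,2]>.05);print('dark at ball',b.sum(),F[b][:,2].max() if b.any() else 0)
t=(abs(F[...,0]+.07)<.006)&(F[...,2]>.06)&(F[...,2]<.17)
for y in(.05,.1,.2,.3):
    q=F[t&(abs(F[...,1]-y)<.008)]; print('tray side y',y,q[:,2].max() if len(q) else None)
cv2.imwrite(f'pics/cs{sys.argv[1]}.png',cv2.resize(im[120:300,180:380,::-1],(600,540)))
E
python3 st.py 8
```

```text
19.3333 [ 0.55597738 -0.27209202  0.12760807] [ 3.93453854  3.66869823 -4.43137698] 0.24684549738627756
grip z max/med 0.22007077006686582 0.2138247539793483
dark at ball 1886 0.5449527744612563
tray side y 0.05 0.11334483382223881
tray side y 0.1 0.10816901678341007
tray side y 0.2 0.10120927203513597
tray side y 0.3 0.09040202893394134
```

View pics/cs8.png

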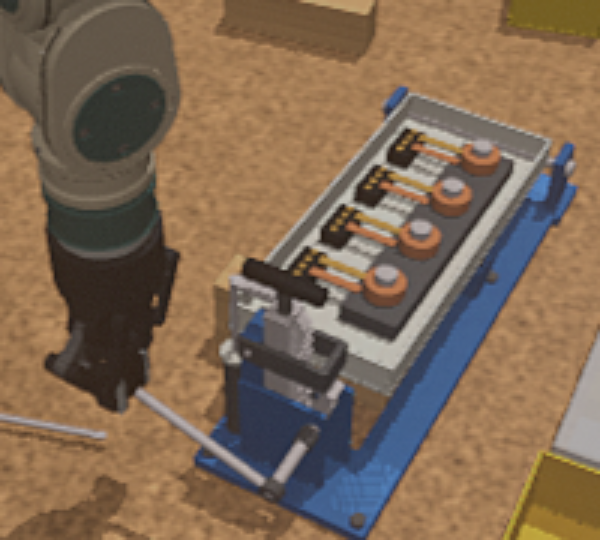

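The rail is back down, with the grip at its starting height, and the tray is tilted on the block. I'll wait briefly, lower the lever gently and release it.

>>> step_arm([
  [0.0,0,0,0,0],
  [0.0,0,0,0,0],
  [0.0,0,0,0,0],
  [0.0,0,0,0,0],
  [0.0,0,0,0,0],
  [0.0,0,0,0,0],
  [0.0,0,0,0,0],
  [0.0,-0.002,0,-0.007,0],
  [0.0,-0.005,0.001,-0.015,0],
  [0.0,-0.007,0.001,-0.023,0],
  [0.0,-0.008,0.001,-0.03,0],
  [0.0,-0.01,0.001,-0.038,0],
  [0.0,-0.011,0.001,-0.045,0],
  [0.0,-0.011,0.001,-0.051,0],
  [0.0,-0.011,0.001,-0.051,0],
  [0.05,-0.011,0.001,-0.051,0],
  [0.05,-0.011,0.001,-0.051,0],
  [0.05,-0.011,0.001,-0.051,0],
  [0.05,-0.011,0.001,-0.051,0],
])

```text
clock: 20.97
eef_pos: [0.5444, -0.2721, 0.0769]
eef_rot: [-1.57, 0.001, 1.5]
contact_force: [1.2, -0.1, -0.7]
grip_width: 0.587
```

>>> step_arm([
  [0.05,0,0,0.02,0],
  [0.05,0,0,0.05,0],
  [0.05,0,0,0.085,0],
  [0.05,-0.03,0,0.12,0],
  [0.05,-0.06,0,0.15,0],
  [0.05,-0.09,0,0.17,0],
  [0.05,-0.12,0,0.17,0],
  [0.05,-0.15,0,0.17,0],
  [0.05,-0.15,0,0.17,0],
])

```text
clock: 21.72
eef_pos: [0.3903, -0.2707, 0.2476]
eef_rot: [-1.567, 0.0, 1.498]
contact_force: [-0.0, 1.0, -0.5]
grip_width: 0.587
```

```bash
python3 st.py 9; python3 blk.py 9
```

```text
21.7167 [ 0.39028093 -0.27068139  0.24755186] [-0.00119429  0.99188874 -0.50377658] 0.5872431856093661
grip z max/med 0.2187387643080313 0.21370570535375116
dark at ball 53 0.09948864371187194
tray side y 0.05 0.11066056759573861
tray side y 0.1 0.10894508596606722
tray side y 0.2 0.10016978408812682
tray side y 0.3 0.08808118043520685
21.7667 [ 0.39260747 -0.27130723  0.24746945] [-1.56994203e+00  5.53076662e-04  1.49819726e+00] [ 0.45708491 -0.30515764  0.37382168]
scene 63 zmed 0.07467890239801256 ((-102.92257690429688, 96.45472717285156), (14.848334312438965, 43.220943450927734), 6.204407691955566) x -0.11185426097706218 -0.09503298262872377 y 0.07476001795968121 0.11797867209933816
top 182 zmed 0.07466843393101652 ((-90.35452270507812, 98.15425109863281), (40.923316955566406, 39.76028060913086), 1.3440048694610596) x -0.11117374076457516 -0.06986026105944651 y 0.07807969246481254 0.11804992271774525
```

View pics/cs9.png

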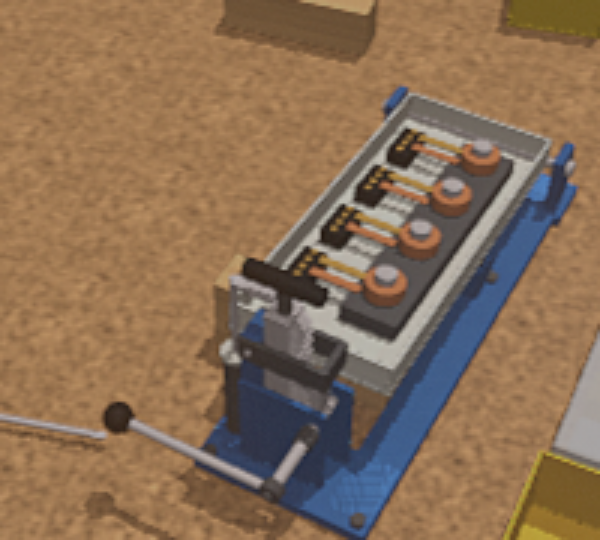

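```bash
python3 -c "
from rig import *
print(sign_off())"
```

```text
the job is handed in; nothing more can be done
None
```

The job is handed in at about 22 s on the clock. The tray rests tilted on the taller block, the lift is fully down and the pawl has dropped back. `sign_off()` gives no verdict, so this rests on my own measurements.

I pulled the rail up 68 mm, and it settled on the 60 mm notch with the pawl engaged. I slid the 75 mm block in by gripping its outer end, then pushed it home until the force rose to 15 N with no further movement. Finally I held the ball lever up for about 3.5 s, lowered it, let go and backed the arm clear.

**Last checks:**
- **Rail:** the T-grip is within 1 mm of its starting height, so the rail is down.
- **Pawl:** the ball's top is at 99 mm, its height with the pawl in a notch.
- **Block:** its outer end is at x of about -111 mm, so its centre is at about -31 mm. It sits 98 mm from the rail, and its top is at 75 mm, so it stands upright. The top view puts it 1.3° off square; the scene view said 6° but saw only a sliver of the block.
- **Tray:** the slope is about 0.10 rad, above the 0.07 required.
- **Robot:** it is touching nothing.

**Disagreements and gaps:**
- At the very start the ball stood about 22 mm above its level position, so the pawl was not at rest then. It came level once the rail was notched and stayed level at the end.
- One block reading during the push put the outer end at -134 to -140 mm, because the gripper partly hid the block. Readings after I backed away agreed on -110 to -112 mm.
- I did not re-measure the shorter block, screwdriver, hexagon key or can at the end. My moves stayed clear of them, and the last view showed nothing out of place for the shorter block and screwdriver, the two it covered in part.

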